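Zero the drawer scale with the cup on it

ROBOT

A 6-joint arm with a two-finger parallel gripper is mounted at the origin on the work surface. World frame = base frame: x ahead of the robot, y to its left, z up, the work surface at z = 0. Lengths are in m, angles in rad, forces in N, time in s.
With the tool pointing down it reaches from about 0.3 to 0.775 m from the base axis. Payload 14.6 kg.
Tool frame: the origin (TCP) lies on the front face of the gripper's body, between the roots of the fingers; the fingertips stand 97 mm ahead of it and the grasp point (between the pads) lies 78 mm ahead of it (robot.hold_point_z is the distance from the TCP to the grasp point, in m); z points along the fingers, y is the line along which they close (so a half turn about z gives the same grasp; the last joint's range is limited). The gripper opens to 94 mm and grips with 3 to 60 N. Pads are 16 mm wide; open, the fingers measure 119 mm over their backs; the gripper's body (75 mm by 177 mm) begins 78 mm behind the grasp point.
Start: joints at [1.121, 0.3, 1.521, -0, 1.321, -0.067], TCP at [0.205, 0.51, 0.303] pointing down, gripper open.
Joint ranges: [-3.03, 3.03], [-0.79, 2.21], [0.23, 2.52], [-1.04, 4.18], [0, 3.07], [-2.55, 2.55]. Speed limits (rad/s): [2.22, 2.22, 2.57, 3.14, 3.14, 3.14].

INTERFACE

Orientations are given as a unit quaternion [x, y, z, w].
In Python, from workcell import telemetry, eyes, ticket, robot gives the robot as it stands.
- The arm moves only by the tool play_rows, never from a script. Its arguments are lists of equal length, an entry for each row: "twist": the turn, a rotation vector about the tool's x, y, z in rad, a list of three; "travel": the shift along the tool's x, y, z in mm, a list of three; "grip": the opening, from 0 (shut) to 1 (fully open). In form: {"twist": [[wx, wy, wz], ...], "travel": [[x, y, z], ...], "grip": [grip, ...]}. A call has 1 to 10 rows; each row is the pose to reach, as a shift and turn from the pose commanded when the call began, along the tool's axes at that moment; what a row does not reach only later rows make up. A row lasts 1/12 s, in which the tool goes at most 41.7 mm and 7.16 degrees, less where a joint would pass 70% of its speed; a pose out of reach is approached as far as the arm can. A call with a gripper value outside its range is refused whole. The fingers move at their own pace and stop on an object; the grip force is fixed at half the most. Time passes only in rows, so rows that repeat a pose let the fingers close. It gives the time, the measured TCP pose, the force, the opening and the grip force at its end, in the units of the state.
- telemetry.get_state(): the state, without advancing time (a new reading comes with each control period).
- eyes.grab_frame(name): name is "scene" or "top" or "wrist"; returns the picture (384x512x3 uint8, red, green, blue); there is no depth.
- eyes.calibration(name): a dict with "intrinsics" (3x3 intrinsics, pixels), "k1" (the pictures are not rectified: a ray, as slopes to the right and down, at radius r is drawn at 1 + k1 r^2 times it, then the intrinsics apply), "camera_from_world" (4x4, takes a point from world to camera coordinates). Camera axes: x right, y down, z forward; pixel columns grow to the right and rows downward; lengths in m; the calibration is good to about 2 mm. A picture is of the moment at which its call begins: read the wrist's pose just before it. calibration takes no time and is no camera call; for the wrist camera it gives the pose at the moment of the call.
- ticket.finish_job(): hands the job in; it is judged then, once.
The state is a dict: "clock": time; "joints": joint angles; "dq": joint speeds; "joint_efforts": joint torques, N m; "tool_pos": TCP position; "ee_rot": TCP orientation; "wrist_force": force on the tool from outside, world axes, zero at the start; "ft_torque": the same for the moment, N m; "width": finger opening in m; "grasp_force": force on a finger pad.
Only numpy, scipy, OpenCV 4.12 (cv2) and the standard library are available. Lean on these libraries where they do the work, as an engineer would, in place of code of your own. Each camera call takes 0.05 s, during which the arm holds its last target. There are 200 camera calls.

TASK

Zero the kitchen scale in the open drawer with the porcelain cup standing on it: press the green power key fully down, then the yellow grams key fully down (both stay down), and then push the blue tare key fully down and let it spring back. Leave the cup, the jars and the herb stripper standing where they are; nothing is to be picked up.

Things in the scene. Friction and masses are not known exactly. Their poses are not given: they have to be found in the camera images.
- scale: white kitchen scale, fixed, 260 (x) by 200 (y) mm, case 30 mm tall, on the drawer floor. Origin at the centre of its underside; x points from the keys to the weighing plate, z up. Keys in a row at x = -105 mm, y = -60, 0, +60 mm; dark display strip at x = -68 mm; steel plate 166 x 180 mm centred at x = +38 mm, its top 36 mm above the origin
- drawer_floor (a point): middle of the floor of the open drawer (fixed): white pegboard floor 12 mm above the table, side walls 70 mm tall at world y = +-0.47 m, back wall at x = 0.85 m, front panel 80 mm tall at x = 0.30 m with its bar handle on the robot's side
- power_top (a point): centre of the top face of the green power key; 12 mm above the scale's case when up, 6 mm when fully down
- grams_top (a point): centre of the top face of the yellow grams key; 12 mm above the scale's case when up, 6 mm when fully down
- tare_top (a point): centre of the top face of the blue tare key; 12 mm above the scale's case when up, 6 mm when fully down
- power_key (a joint): green round key, 28 mm across, one of three in a row 60 mm apart along the scale's front edge (the order of the colours differs from start to start). Value = how far it has been pressed straight down, m: 0 up, 0.006 fully down. It slides against about 3 N of friction, has no spring and stays down where it is left.
- grams_key (a joint): yellow round key, 28 mm across, one of three in a row 60 mm apart along the scale's front edge (the order of the colours differs from start to start). Value = how far it has been pressed straight down, m: 0 up, 0.006 fully down. It slides against about 3 N of friction, has no spring and stays down where it is left.
- tare_key (a joint): blue round key, 28 mm across, one of three in a row 60 mm apart along the scale's front edge (the order of the colours differs from start to start). Value = how far it has been pressed straight down, m: 0 up, 0.006 fully down. It has a spring (about 2 N at the start of its travel, 4 N fully down) and comes back up when let go.
- cup: small white porcelain measuring cup, loose, 62 mm across the rim, 45 mm tall, about 0.1 kg, standing on the scale's weighing plate; origin at the centre of its underside, z up
- jar1: paprika-red jar, a bystander: squat glass jar 62 mm across, 62 mm tall with its black screw lid; stands upright on the pegboard between beech pegs 50 mm tall; origin at the centre of its underside, z up
- jar2: turmeric-yellow jar, a bystander: squat glass jar 62 mm across, 62 mm tall with its black screw lid; stands upright on the pegboard between beech pegs 50 mm tall; origin at the centre of its underside, z up
- jar3: herb-green jar, a bystander: squat glass jar 62 mm across, 62 mm tall with its black screw lid; stands upright on the pegboard between beech pegs 50 mm tall; origin at the centre of its underside, z up
- jar4: brown jar, a bystander: squat glass jar 62 mm across, 62 mm tall with its black screw lid; stands upright on the pegboard between beech pegs 50 mm tall; origin at the centre of its underside, z up
- jar5: near-black jar, a bystander: squat glass jar 62 mm across, 62 mm tall with its black screw lid; stands upright on the pegboard between beech pegs 50 mm tall; origin at the centre of its underside, z up
- stripper: stainless herb stripper, a bystander: flat plate 120 x 36 x 4 mm with a row of round holes, lying on the pegboard; origin at the centre of its underside, x along its length
There are look-alikes about, which are no part of the job. What is shaped like the cup but turquoise is not meant.

How it is judged:
By the outcome, as a careful person would: the job done as asked, in the order asked, and still so for the second after the job is handed in, with the robot touching nothing.
It also fails if it takes over 48 s, if anything falls off the work surface, if the arm or the gripper's body presses on something with over 40 N, if the wrist force passes 120 N, or if a joint passes its speed limit or range.

## Working session

There is one attempt and no reset: what is moved stays moved. The work goes in short steps, Python scripts to look and compute and a tool call to move; the robot and the scene stay as the last step left them, time stands still between calls to the robot, and variables do not carry over. Pictures are saved under pics/ and viewed, at most 10 in all, crops included, and the job is handed in when it is done.

Besides the shell and the picture viewer there is one more tool, called after "Request:" as a command line: name --argument value ..., lists and objects as JSON in quotes. play_rows: Moves the arm, as the interface text tells. Its arguments: {"type":"object","properties":{"twist":{"type":"array","items":{"type":"array","items":{"type":"number"}}},"travel":{"type":"array","items":{"type":"array","items":{"type":"number"}}},"grip":{"type":"array","items":{"type":"number"}}},"required":["twist","travel","grip"]}

```bash
mkdir -p pics
python3 - <<'E'
from workcell import telemetry, eyes
import cv2
for n in("top","scene"):
    cv2.imwrite(f"pics/{n}0.png",cv2.cvtColor(eyes.grab_frame(n),cv2.COLOR_RGB2BGR))
s=telemetry.get_state();print(s["clock"],s["tool_pos"],s["ee_rot"],s["width"])
E
```

```text
0.1 [0.20537523 0.51007131 0.30213764] [ 1.90234844e-01  9.81738473e-01 -5.09135349e-04 -1.27265368e-04] 0.09407995271074342
```

View pics/top0.png

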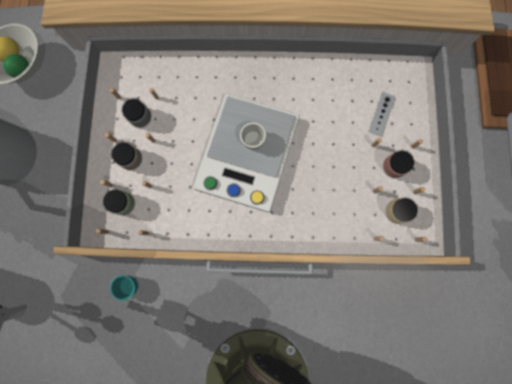

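View pics/scene0.png

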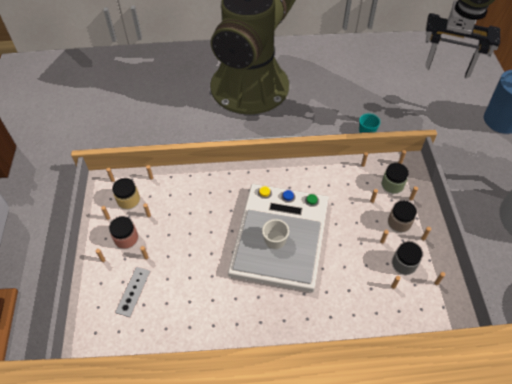

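Candidates: green power key (210,183), blue tare key (234,190) and yellow grams key (257,198) in the top picture. Look-alikes are the turquoise cup (123,288), the green and yellow fruit at left, and the jars. The keys are the three round discs at the scale's front edge. I'll measure them and check in one crop.

```bash
cat > h.py <<'E'
import numpy as np, cv2
from workcell import telemetry, eyes
from scipy.spatial.transform import Rotation as R
def world(n,uv,z,T=None):
    c=eyes.calibration(n);K=np.array(c["intrinsics"]);T=np.array(c["camera_from_world"]) if T is None else T
    d=(np.array(uv)-K[:2,2])/[K[0,0],K[1,1]]
    s=d.copy()
    for _ in range(20): s=d/(1+c["k1"]*(s@s))
    r=T[:3,:3].T@[s[0],s[1],1]; o=-T[:3,:3].T@T[:3,3]
    return o+r*(z-o[2])/r[2]
def cents(im,box):
    x0,y0,x1,y1=box; h=cv2.cvtColor(im,cv2.COLOR_RGB2HSV)[y0:y1,x0:x1]; out={}
    for k,lo,hi in(("green",55,90),("blue",105,130),("yellow",18,32)):
        m=((h[...,0]>=lo)&(h[...,0]<=hi)&(h[...,1]>110)&(h[...,2]>50)).astype(np.uint8)
        n,_,st,c=cv2.connectedComponentsWithStats(m)
        if n>1:
            i=1+st[1:,4].argmax(); out[k]=(c[i]+[x0,y0],st[i].tolist())
    return out
E
python3 - <<'E'
from h import *
for n,b in(("top",(190,165,280,215)),("scene",(245,175,330,215))):
    im=eyes.grab_frame(n)
    for k,(c,st) in cents(im,b).items(): print(n,k,c.round(1),st,world(n,c,.054).round(4))
    if n=="top": cv2.imwrite("pics/crop1.png",cv2.resize(cv2.cvtColor(im,cv2.COLOR_RGB2BGR)[85:220,180:310],None,fx=4,fy=4))
s=telemetry.get_state();Q=R.from_quat(s["ee_rot"]);print(s["tool_pos"],Q.as_matrix().round(3))
E
```

```text
top green [210.  182.5] [16, 13, 9, 10, 73] [0.475  0.1245 0.054 ]
top blue [233.2 189.6] [38, 20, 11, 10, 93] [0.4589 0.0675 0.054 ]
top yellow [256.9 196.9] [62, 27, 11, 11, 100] [0.4426 0.0099 0.054 ]
scene green [311.5 198.9] [62, 20, 10, 9, 77] [0.4804 0.1239 0.054 ]
scene blue [287.7 195.2] [38, 15, 11, 11, 86] [0.4647 0.0664 0.054 ]
scene yellow [264.3 191.1] [14, 11, 12, 11, 102] [0.4478 0.0093 0.054 ]
[0.20539463 0.51012882 0.30234464] [[-0.928  0.374 -0.   ]
 [ 0.374  0.928 -0.001]
 [ 0.    -0.001 -1.   ]]
```

View pics/crop1.png

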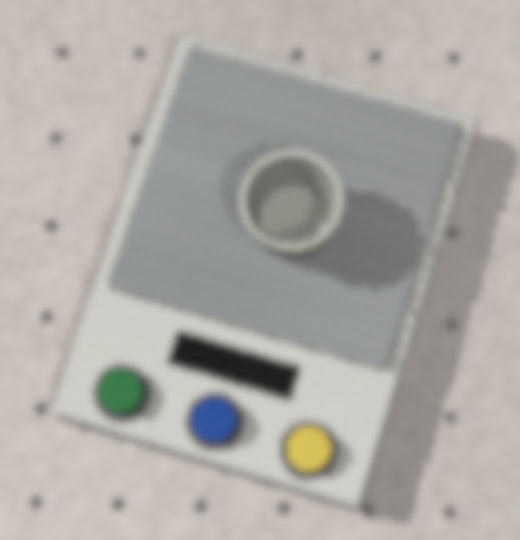

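The crop confirms it: green at left, blue in the middle and yellow at right on the scale's front edge, with the white cup on the plate. I'll move above the green key with the fingers shut.

Request:
play_rows --twist '[[0, 0, 0], [0, 0, 0], [0, 0, 0], [0, 0, 0], [0, 0, 0], [0, 0, 0], [0, 0, 0], [0, 0, 0], [0, 0, 0], [0, 0, 0]]' --travel '[[-30, -19, 0], [-63, -41, 0], [-96, -62, 10], [-129, -83, 20], [-162, -105, 30], [-195, -126, 40], [-228, -147, 50], [-261, -169, 60], [-294, -190, 70], [-327, -211, 80]]' --grip '[0, 0, 0, 0, 0, 0, 0, 0, 0, 0]'

```text
clock: 1.03
tool_pos: [0.4307, 0.1905, 0.2223]
ee_rot: [0.19, 0.982, 0.0, 0.0]
wrist_force: [0.4, 0.5, 0.9]
width: 0.0304
grasp_force: 0.0
```

Request:
play_rows --twist '[[0, 0, 0], [0, 0, 0], [0, 0, 0], [0, 0, 0], [0, 0, 0]]' --travel '[[-30, -19, 0], [-55, -36, 0], [-70, -45, 0], [-70, -45, 0], [-70, -45, 0]]' --grip '[0, 0, 0, 0, 0]'

```text
clock: 1.45
tool_pos: [0.4781, 0.124, 0.2224]
ee_rot: [0.191, 0.982, -0.0, -0.0]
wrist_force: [0.0, 0.7, -0.7]
width: 0.0007
grasp_force: 0.0
```

```bash
cat > look.py <<'E'
from h import *
import sys
s=telemetry.get_state();T=np.array(eyes.calibration("wrist")["camera_from_world"]);im=eyes.grab_frame("wrist")
cv2.imwrite(f"pics/{sys.argv[1]}.png",cv2.cvtColor(im,cv2.COLOR_RGB2BGR))
p=np.array(s["tool_pos"]);M=R.from_quat(s["ee_rot"]).as_matrix()
print(s["clock"],p.round(4),s["width"],np.round(s["wrist_force"],1)); print(M.round(3))
for k,(c,st) in cents(im,(0,0,512,384)).items():
    w=world("wrist",c,.054,T); print(k,c.round(0),st,w.round(4),"tool mm",(M.T@(w-p)*1e3).round(1))
E
python3 look.py w1
```

```text
1.45 [0.4781 0.124  0.2224] 0.0006584005029386221 [ 0.   0.7 -0.7]
[[-0.927  0.375 -0.001]
 [ 0.375  0.927  0.   ]
 [ 0.001 -0.    -1.   ]]
green [256. 196.] [241, 180, 31, 32, 774] [0.4732 0.125  0.054 ] tool mm [  4.9  -0.9 168.4]
blue [189. 202.] [173, 187, 33, 32, 812] [0.4571 0.0684 0.054 ] tool mm [ -1.4 -59.4 168.4]
yellow [210. 368.] [13, 356, 348, 21, 4485] [0.6248 0.0133 0.054 ] tool mm [-177.6  -47.6  168.3]
```

View pics/w1.png

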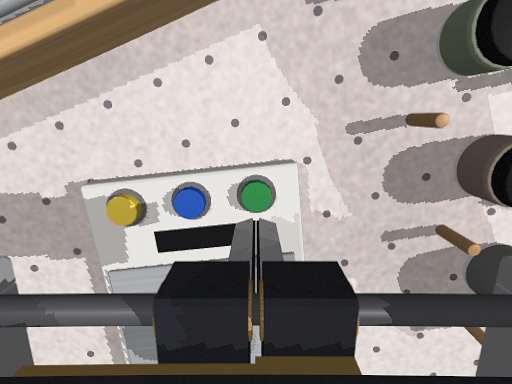

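The wrist view shows green (256,196), blue (189,202) and yellow (123,210). The TCP is about 4 mm off green along tool x. I'll correct that and press in small steps.

Request:
play_rows --twist '[[0, 0, 0], [0, 0, 0], [0, 0, 0], [0, 0, 0], [0, 0, 0], [0, 0, 0], [0, 0, 0], [0, 0, 0]]' --travel '[[4, -0.5, 20], [4, -0.5, 40], [4, -0.5, 58], [4, -0.5, 66], [4, -0.5, 70], [4, -0.5, 73], [4, -0.5, 75], [4, -0.5, 76]]' --grip '[0, 0, 0, 0, 0, 0, 0, 0]'

```text
clock: 2.17
tool_pos: [0.4743, 0.1258, 0.1473]
ee_rot: [0.19, 0.982, 0.0, 0.0]
wrist_force: [-1.0, 1.4, 3.1]
width: 0.0005
grasp_force: 1.5
```

Request:
play_rows --twist '[[0, 0, 0], [0, 0, 0], [0, 0, 0], [0, 0, 0], [0, 0, 0]]' --travel '[[0, 0, 1], [0, 0, 2], [0, 0, 3], [0, 0, 3.5], [0, 0, 3.5]]' --grip '[0, 0, 0, 0, 0]'

```text
clock: 2.58
tool_pos: [0.4746, 0.1256, 0.1451]
ee_rot: [0.19, 0.982, 0.0, 0.001]
wrist_force: [-11.2, 0.4, 27.0]
width: 0.0006
grasp_force: 13.4
```

Bottomed at z = 0.1451 with 27 N. I'll lift, move above yellow and take a look.

Request:
play_rows --twist '[[0, 0, 0], [0, 0, 0], [0, 0, 0], [0, 0, 0], [0, 0, 0], [0, 0, 0], [0, 0, 0], [0, 0, 0]]' --travel '[[0, 0, -20], [0, 0, -50], [-3, -30, -60], [-7, -65, -60], [-11, -100, -60], [-12.6, -118, -60], [-12.6, -118, -60], [-12.6, -118, -60]]' --grip '[0, 0, 0, 0, 0, 0, 0, 0]'

```text
clock: 3.25
tool_pos: [0.4419, 0.0107, 0.2035]
ee_rot: [0.191, 0.982, 0.0, 0.0]
wrist_force: [0.6, 1.3, -0.7]
width: 0.0006
grasp_force: 0.0
```

```bash
python3 look.py w2
python3 - <<'E'
from h import *
im=cv2.cvtColor(cv2.imread("pics/w2.png"),cv2.COLOR_BGR2RGB);p=np.array(telemetry.get_state()["tool_pos"]);M=R.from_quat(telemetry.get_state()["ee_rot"]).as_matrix()
for k,(c,st) in cents(im,(0,100,512,262)).items():
    w=world("wrist",c,.048 if k=="green" else .054); print(k,c,st,w.round(4),(M.T@(w-p)*1e3).round(1))
E
```

```text
3.25 [0.4419 0.0107 0.2035] 0.0005646110303649688 [ 0.6  1.3 -0.7]
[[-0.927  0.375  0.001]
 [ 0.375  0.927 -0.   ]
 [-0.001  0.    -1.   ]]
green [399. 190.] [382, 174, 35, 32, 881] [0.4706 0.1215 0.054 ] tool mm [ 15.2 113.4 149.5]
blue [327. 198.] [310, 181, 36, 35, 960] [0.4561 0.0662 0.054 ] tool mm [  7.8  56.7 149.5]
yellow [209. 368.] [12, 356, 349, 21, 4484] [ 0.5725 -0.0903  0.054 ] tool mm [-158.8  -44.6  149.6]
green [398.95459705 189.6708286 ] [382, 74, 35, 32, 881] [0.4731 0.1243 0.048 ] [ 13.6 116.3 155.4]
blue [327.22395833 198.36041667] [310, 81, 36, 35, 960] [0.4561 0.0669 0.054 ] [  7.9  56.7 149.4]
yellow [255.03793103 204.95517241] [239, 89, 34, 35, 870] [0.4395 0.0107 0.054 ] [  2.2  -1.6 149.4]
```

View pics/w2.png

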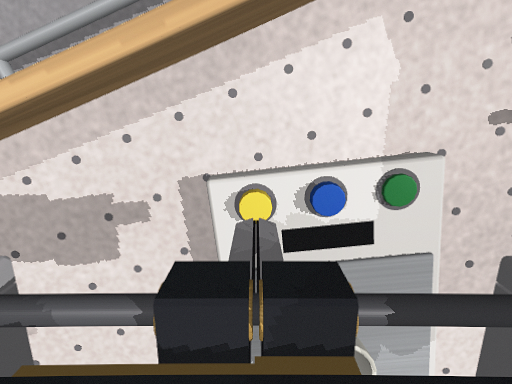

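Green at (399,190) sits flush, which fits being pressed. Yellow is at (255,205), blue at (327,198) and the tool is about 2 mm off yellow, so I'll press yellow next.

Request:
play_rows --twist '[[0, 0, 0], [0, 0, 0], [0, 0, 0], [0, 0, 0], [0, 0, 0], [0, 0, 0], [0, 0, 0], [0, 0, 0], [0, 0, 0], [0, 0, 0]]' --travel '[[2, -1, 20], [2, -1, 38], [2, -1, 47], [2, -1, 51], [2, -1, 54], [2, -1, 56], [2, -1, 58], [2, -1, 59], [2, -1, 60], [2, -1, 60]]' --grip '[0, 0, 0, 0, 0, 0, 0, 0, 0, 0]'

```text
clock: 4.13
tool_pos: [0.4401, 0.0113, 0.1451]
ee_rot: [0.19, 0.982, 0.0, 0.001]
wrist_force: [-11.6, 3.4, 29.4]
width: 0.0006
grasp_force: 14.3
```

Yellow bottomed (z 0.1451, 29 N). I'll lift, move to blue, press it and release.

Request:
play_rows --twist '[[0, 0, 0], [0, 0, 0], [0, 0, 0], [0, 0, 0], [0, 0, 0], [0, 0, 0], [0, 0, 0], [0, 0, 0]]' --travel '[[0, 0, -15], [0, 0, -30], [2, 20, -30], [5, 45, -30], [6, 58, -30], [6, 58, -30], [6, 58, -20], [6, 58, -13]]' --grip '[0, 0, 0, 0, 0, 0, 0, 0]'

```text
clock: 4.8
tool_pos: [0.4555, 0.0666, 0.1554]
ee_rot: [0.19, 0.982, -0.0, 0.0]
wrist_force: [0.6, 0.1, -0.7]
width: 0.0003
grasp_force: 0.0
```

Request:
play_rows --twist '[[0, 0, 0], [0, 0, 0], [0, 0, 0], [0, 0, 0], [0, 0, 0], [0, 0, 0], [0, 0, 0], [0, 0, 0]]' --travel '[[0, 0, 4], [0, 0, 7], [0, 0, 9], [0, 0, 11], [0, 0, 12], [0, 0, 13], [0, 0, 13], [0, 0, 13]]' --grip '[0, 0, 0, 0, 0, 0, 0, 0]'

```text
clock: 5.47
tool_pos: [0.4557, 0.0667, 0.1449]
ee_rot: [0.19, 0.982, -0.0, 0.0]
wrist_force: [-15.1, -5.1, 33.8]
width: 0.0005
grasp_force: 16.9
```

Blue bottomed too (34 N). I'll release it, clear away and check.

Request:
play_rows --twist '[[0, 0, 0], [0, 0, 0], [0, 0, 0], [0, 0, 0], [0, 0, 0], [0, 0, 0], [0, 0, 0]]' --travel '[[0, 0, -8], [0, 0, -25], [0, 0, -50], [0, 0, -80], [0, 0, -100], [0, 0, -100], [0, 0, -100]]' --grip '[0, 0, 0, 0, 0, 0, 0]'

```text
clock: 6.05
tool_pos: [0.4559, 0.0671, 0.2438]
ee_rot: [0.19, 0.982, 0.0, 0.001]
wrist_force: [-0.3, 0.1, -0.4]
width: 0.0004
grasp_force: 0.0
```

Run:
```python
from h import *
a=eyes.grab_frame("wrist")[120:300,60:460];b=eyes.grab_frame("scene")[150:330,200:420]
v=np.hstack([cv2.resize(a,(400,180)),cv2.resize(b,(220,180))])
cv2.imwrite("pics/f.png",cv2.resize(cv2.cvtColor(v,cv2.COLOR_RGB2BGR),(800,232)))
print(telemetry.get_state()["clock"],telemetry.get_state()["wrist_force"])
```

```text
6.15 [ 0.81341584 -0.46120696 -0.01162149]
```

View pics/f.png

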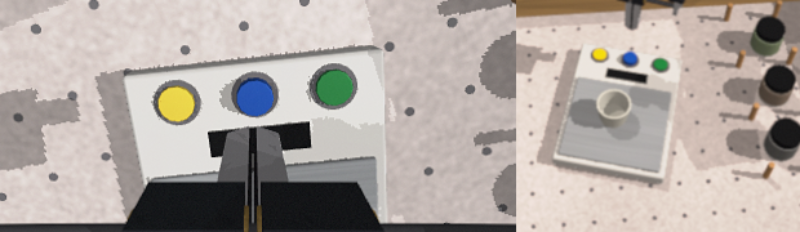

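Yellow (176,104) and green (333,88) sit low. Blue (255,97) is back up and casts its longer shadow. The cup and jars are still standing in place, so I'll hand in.

```bash
python3 -c "
from workcell import ticket
print(ticket.finish_job())"
```

```text
the job is handed in; nothing more can be done
None
```

I pressed the green power key and then the yellow grams key fully down, and both stayed down. I then pushed the blue tare key fully down and it sprang back. I picked nothing up, the cup and the jars in view stood undisturbed in the last picture, and the job is handed in at about 6 s; the verdict was not shown.

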